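# Fit a splined valve lever and shut the valve

### The arm

A 6-joint arm with a two-finger parallel gripper is mounted at the origin on a cart in front of the work surface, level with it; the furniture and walls round the work are solid. World frame = base frame: x ahead of the robot, y to its left, z up, the work surface at z = 0. Lengths are in mm, angles in rad, forces in N, time in s.
With the tool pointing down it reaches from about 350 to 975 mm from the base axis. Payload 7.1 kg.
Tool frame: the origin (TCP) lies on the front face of the gripper's body, between the roots of the fingers; the fingertips stand 80 mm ahead of it and the grasp point (between the pads) lies 61 mm ahead of it; z points along the fingers, y is the line along which they close (so a half turn about z gives the same grasp; the last joint's range is limited). The gripper opens to 88 mm and grips with 3 to 60 N. Pads are 20 mm wide; open, the fingers measure 115 mm over their backs; the gripper's body (75 mm by 178 mm) begins 61 mm behind the grasp point.
Start: joints at [-0.019, 0.423, 1.63, -0, 1.089, -0.019], TCP at [624.984, 0.026, 302.675] pointing down, gripper open.
Joint ranges: [-3, 3], [-0.9, 2.11], [0.09, 2.58], [-1.31, 4.45], [0.11, 2.69], [-2.54, 2.54]. Speed limits (rad/s): [2.39, 2.39, 3.01, 3.14, 3.14, 3.14].

### API

Orientations are given as a rotation vector (axis times angle).
In Python, from workcell import readout, vision, close_job gives the robot as it stands.
- The arm moves only by the tool servo_tool, never from a script. Its argument "plan" is a list that holds one entry, the list of rows, each a list of 7 numbers: the gripper command: -1 is fully open, 1 is shut, values between are in proportion, then the shift along the world's x, y, z in units of 40 mm (1.0 is 40 mm), then the turn, a rotation vector about the world's x, y, z in units of 5 degrees (1.0 is 5 degrees). A call has 1 to 5 rows; each row shifts and turns the commanded pose from where the row before left it; what a row does not reach is not made up. A row lasts 1/12 s, in which the tool goes at most 41.7 mm and 7.16 degrees, less where a joint would pass 70% of its speed; a pose out of reach is approached as far as the arm can. A call is refused whole if a number of a shift passes 1 or a number of a turn 1, either way. A call with a gripper value outside its range is refused whole. The fingers move at their own pace and stop on an object; the grip force is fixed at half the most. Time passes only in rows, so rows that do not move let the fingers close. It gives the time, the measured TCP pose, the force, the opening and the grip force at its end, in the units of the state.
- readout.get_obs(): the state, without advancing time (a new reading comes with each control period).
- vision.get_image(name): name is "scene" or "side" or "wrist"; returns the picture (420x560x3 uint8, red, green, blue); there is no depth.
- vision.camera_params(name): a dict with "fx", "fy", "cx", "cy" (pixels), "D" ([k1, k2, p1, p2, k3] as OpenCV has them; the pictures are not rectified), "rvec" (rotation vector, rad) and "tvec" (3), from world to camera coordinates, as OpenCV has them; the wrist camera has in their place "hand_eye" (4x4, takes a point from camera to tool coordinates, whose origin is the TCP and whose axes are the flange's). Camera axes: x right, y down, z forward; pixel columns grow to the right and rows downward; lengths in mm; the calibration is good to about 2 mm. A picture is of the moment at which its call begins: read the wrist's pose just before it. camera_params takes no time and is no camera call.
- close_job(): hands the job in; it is judged then, once.
The state is a dict: "t": time; "qpos": joint angles; "qvel": joint speeds; "joint_torque": joint torques, N m; "ee_pos": TCP position; "orientation": TCP orientation; "ft_force": force on the tool from outside, world axes, zero at the start; "moment": the same for the moment, N m; "width": finger opening in mm; "grasp_force": force on a finger pad.
Only numpy, scipy, OpenCV 4.12 (cv2) and the standard library are available. Lean on these libraries where they do the work, as an engineer would, in place of code of your own. Each camera call takes 0.05 s, during which the arm holds its last target. There are 200 camera calls.

### The job

The three-valve vacuum manifold has lost the lever of its middle valve, and that valve has been left part open. Fit the loose lever onto the bare splined stem: feel for the angle at which it slides on, without forcing it (well under 40 N), and push it fully home. Then turn it clockwise until the valve is shut, the lever lying along the bar like its two neighbours, and let go; leave the other things on the worktop alone.

Things in the scene. Friction and masses are not known exactly. Their poses are not given: they have to be found in the camera images.
- manifold: Fixed steel vacuum manifold: bar 370 mm long (y), 50 wide (x), top at z = 58, three upright valves at y = -140, 0, +140, a hose barb before each (-x, out to 61 mm, z = 40). Origin on the worktop under the middle valve; z up, x away from the robot at yaw 0. The outer valves have levers like the loose one, shut: arms along +y, ends 90 mm from their valve's axis.
- seat (a point): Fixed point on the middle (bare) valve's axis, 76 mm above the worktop, on the 34 mm wide round shoulder where the hub's underside must come to rest; axes as the manifold's. The valve shuts clockwise seen from above, to a stop: then the lever arm points along +y; opening swings it toward -x. The stem turns stiffly (0.15 N m).
- stem_top (a point): Fixed point at the top of the bare stem, 24.5 mm above the seat. Stem: round core 20 mm across; splines 5 mm wide, 30 mm across, ends chamfered, from the seat up 16 mm (above: plain pilot). Five splines 60 degrees apart; the arm belongs over the gap of the missing sixth. The gap is found 16 to 80 degrees open from +y, toward -x (unmeasured; axes as the manifold's).
- valve_lever: Loose lever, 0.13 to 0.21 kg: steel hexagonal hub, 42 mm across flats, 26 mm high; black arm 18 mm wide, 12 mm high, level with the hub's underside, reaching 90 mm from the hub's axis. Origin: centre of the hub's underside; x along the arm, z up along the bore; two flats face +y and -y.
- lever_bore (a point): Mouth of the bore at the hub's underside (the lever's origin). Through bore, 21.8 mm across its lands, with five spline grooves 60 degrees apart and none on the arm's side: it goes on one way only, with about 4 degrees of play. Wrongly indexed, it rests on the spline tops, this point 16 mm above the seat.
- lever_end (a point): Point in the arm's round end, 80 mm from the hub's axis along the lever's x, 6 mm above its underside.
- label_tape: Roll of white label tape lying flat, 60 mm across, 19 mm high; leave alone. Origin: centre of its underside.
- marker_pen: Black-capped white marker pen lying flat, 118 mm long along its y, 16 mm high; leave alone. Origin: under its middle.
- bottle_amber: Small amber bottle with black cap, 30 mm across, 66 mm high; leave alone. Origin: centre of its underside.
Mind the look-alikes: they are no part of the job. There is more than one size of the valve_lever; the one meant has the size given above.

How it is judged (in metres and radians):
On the way, in this order (a step that is already met when the one before it is completed fails the run):
1. the lever is fully home on the stem, its hub down on the shoulder (horizontal distance between valve_lever and seat below 0.003 m and z of valve_lever in the frame of seat below 0.002 m and angle between valve_lever's own z axis and vertical below 0.06 rad), for 0.2 s.
2. the valve is shut, the lever lies along the bar (x of lever_end in the frame of seat between -0.008 and 0.008 m and y of lever_end in the frame of seat above 0.07 m), for 0.2 s.
At the end, for the whole second after the job is handed in: The lever is fully home on the middle stem (hub underside within 2 mm of the shoulder, centred within 3 mm, upright within 3.5 degrees), shut: its arm lies along the bar toward the manifold's +y, its end (80 mm out) within 8 mm of the middle line; it is at rest (all of step 1 and all of step 2 and linear speed of valve_lever below 0.01 m/s); the robot touches nothing.
It fails at once if the lever is pressed or wrenched against the valve with more than 40 N (contact force between valve_lever and manifold above 40 N).
It fails at once if the roll of tape, the pen or the amber bottle is moved more than 30 mm (distance of any of label_tape, marker_pen, bottle_amber from where it was at the start of the episode above 0.03 m).
It also fails if it takes over 72 s, if anything falls off the work surface, if the arm or the gripper's body presses on something with over 40 N, if the wrist force passes 120 N, or if a joint passes its speed limit or range.

## Working session

There is one attempt and no reset: what is moved stays moved. The work goes in short steps, Python scripts to look and compute and a tool call to move; the robot and the scene stay as the last step left them, time stands still between calls to the robot, and variables do not carry over. Pictures are saved under pics/ and viewed, at most 10 in all, crops included, and the job is handed in when it is done.

Besides the shell and the picture viewer there is one more tool, called after ">>>" by a JSON object that holds its "method" and its "body", one argument or row to a line. servo_tool: Moves the arm, as the interface text tells. Its arguments: {"type":"object","properties":{"plan":{"type":"array"}},"required":["plan"]}

```bash
mkdir -p pics; ls
python3 - <<'E'
from workcell import readout, vision
import cv2,numpy as np
for n in ["scene","side","wrist"]:
    im=vision.get_image(n); np.save(f"pics/{n}0.npy",im)
    p=vision.camera_params(n); print(n,{k:np.round(v,4).tolist() for k,v in p.items()})
    cv2.imwrite(f"pics/{n}0.png",im[:,:,::-1])
a=cv2.imread("pics/scene0.png");b=cv2.imread("pics/side0.png")
print(readout.get_obs())
E
```

```text
pics
scene {'fx': 438.0876, 'fy': 438.0876, 'cx': 277.2914, 'cy': 220.1048, 'D': [0.0052, 0.0, 0.0, 0.0, 0.0], 'rvec': [2.081, -0.5159, 0.3115], 'tvec': [-436.8027, 161.9472, 869.5419]}
side {'fx': 447.2554, 'fy': 447.2554, 'cx': 278.0983, 'cy': 209.2131, 'D': [-0.1509, 0.0, 0.0, 0.0, 0.0], 'rvec': [-0.0405, -2.6461, 1.6676], 'tvec': [474.1141, 74.9846, 1164.177]}
wrist {'fx': 352.2961, 'fy': 352.2961, 'cx': 285.0506, 'cy': 208.7308, 'D': [-0.0428, 0.0, 0.0, 0.0, 0.0], 'hand_eye': [[-0.0008, -0.9566, -0.2913, 79.3895], [1.0, -0.0008, 0.0, 0.6121], [-0.0003, -0.2913, 0.9566, -82.804], [0.0, 0.0, 0.0, 1.0]]}
{'t': 0.15, 'qpos': array([-1.89915722e-02,  4.23683595e-01,  1.63049527e+00,  8.19956227e-06,
        1.08860457e+00, -1.89689457e-02]), 'qvel': array([-0.00019723, -0.00046907, -0.00382923, -0.00048684,  0.00229397,
        0.00088452]), 'joint_torque': array([ 9.52650989e-04, -5.44981134e+01, -2.73919362e+01,  6.45430083e-02,
        2.04369903e-02, -3.19723256e-05]), 'ee_pos': array([6.24666010e+02, 3.89988101e-02, 3.02076327e+02]), 'orientation': array([-2.22086049e+00, -2.22080179e+00,  1.28871049e-03]), 'ft_force': array([0.27901104, 0.62436958, 0.23601745]), 'moment': array([ 0.04481815, -0.00422326,  0.00119447]), 'grasp_force': 0.0, 'width': 87.67098942255203}
```

View pics/scene0.png

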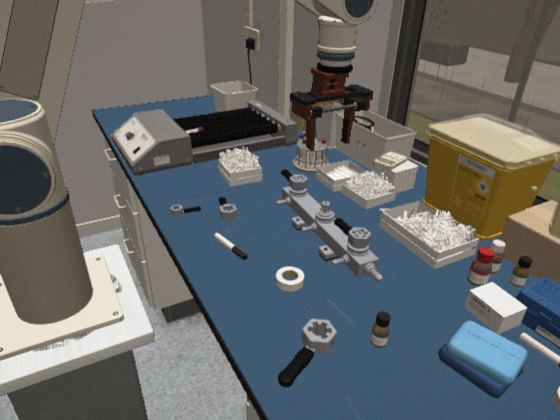

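View pics/wrist0.png

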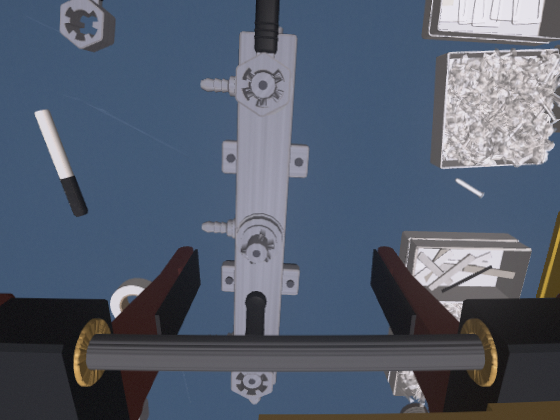

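Wrist view: image right is world +x and up is +y. The manifold's bare stem is at about (257,250), the outer hubs are at (263,85) and (252,380), and there is a lever hub at (85,20). The scene view has three loose lever candidates, with hubs at (178,210), (228,211) and (319,333). I'll enlarge these and measure them.

```bash
cat > h.py <<'E'
import cv2,numpy as np
from workcell import readout, vision
from scipy.spatial.transform import Rotation as R
def cam(n,obs=None):
    p=vision.camera_params(n);K=np.array([[p['fx'],0,p['cx']],[0,p['fy'],p['cy']],[0,0,1]]);D=np.array(p['D'])
    if n=='wrist':
        o=obs or readout.get_obs();T=np.eye(4);T[:3,:3]=R.from_rotvec(o['orientation']).as_matrix();T[:3,3]=o['ee_pos']
        W=np.linalg.inv(T@np.array(p['hand_eye']))
    else:
        W=np.eye(4);W[:3,:3]=cv2.Rodrigues(np.array(p['rvec'],float))[0];W[:3,3]=p['tvec']
    return K,D,W
def back(c,uv,z):
    K,D,W=c;q=cv2.undistortPoints(np.array([[uv]],float),K,D)[0,0]
    d=W[:3,:3].T@np.array([*q,1]);o=-W[:3,:3].T@W[:3,3];return o+d*(z-o[2])/d[2]
def proj(c,P):
    K,D,W=c;return cv2.projectPoints(np.array(P,float).reshape(-1,1,3),cv2.Rodrigues(W[:3,:3])[0],W[:3,3],K,D)[0].reshape(-1,2)
E
python3 - <<'E'
from h import *
im=np.load("pics/scene0.npy")[:,:,::-1]
a=cv2.resize(im[185:265,150:260],None,fx=5,fy=5,interpolation=cv2.INTER_CUBIC)
b=cv2.resize(im[305:395,270:350],None,fx=4,fy=4,interpolation=cv2.INTER_CUBIC)
o=np.zeros((800-0,560,3),np.uint8)
c=np.zeros((560,800,3),np.uint8)
# left: a scaled 4.4 ; right: b
a=cv2.resize(im[190:265,155:255],(480,360),interpolation=cv2.INTER_CUBIC)
c[:360,:480]=a;c[:360,480:800]=cv2.resize(b,(320,360))
cv2.imwrite("pics/c1.png",c[:360])
C=cam("scene")
for u,v in [(178,208),(228,208),(319,328)]:print((u,v),back(C,(u,v),26).round())
W=cam("wrist")
for u,v,z in [(263,85,84),(252,380,84),(257,253,100),(95,15,26)]:print((u,v),back(W,(u,v),z).round())
E
```

```text
(178, 208) [314. 204.  26.]
(228, 208) [429. 146.  26.]
(319, 328) [ 408. -320.   26.]
(263, 85) [607.  93.  84.]
(252, 380) [ 590. -202.   84.]
(257, 253) [600. -48. 100.]
(95, 15) [448. 159.  26.]
```

View pics/c1.png

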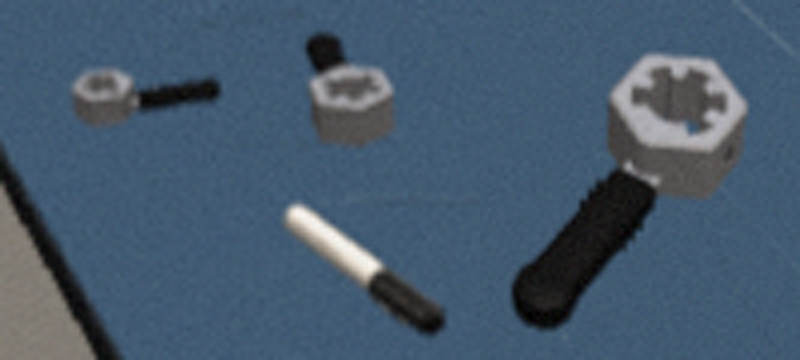

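View pics/side0.png

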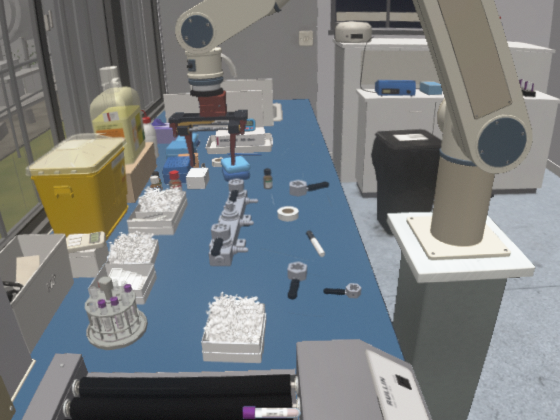

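Run:
```python
from h import *
C=cam("scene");S=cam("side")
# (hub centre top px, hub width px, arm end px scene)
for n,uv,w,e in [("A",(155+104/4.8,190+83/4.8),60/4.8,(155+215/4.8,190+90/4.8)),("B",(155+352/4.8,190+87/4.8),86/4.8,(155+322/4.8,190+40/4.8)),("C",(270+(678-480)/4,305+97/4),138/4,(270+(540-480)/4,305+310/4))]:
    P=back(C,uv,26);d=(C[2][:3,:3]@P+C[2][:3,3])[2]
    E=back(C,e,6);print(n,P.round(),"width",round(w*d/438,1),"armend",E.round(),"len",np.linalg.norm((E-P)[:2]).round(1), "yaw",np.degrees(np.arctan2(*(E-P)[1::-1])).round(1))
for n,h,e in [("A",(353,288),(326,291)),("B",(298,268),(293,294)),("C",(297,185),(327,186))]:
    P=back(S,h,26);E=back(S,e,6);print(n,P.round(),E.round(),np.linalg.norm((E-P)[:2]).round(1))
for u,v in [(220,230),(236,184),(230,201)]:print(back(S,(u,v),84).round())
```

```text
A [312. 209.  26.] width 32.5 armend [373. 208.   6.] len 61.2 yaw -0.9
B [430. 145.  26.] width 46.7 armend [448. 235.   6.] len 91.4 yaw 78.5
C [ 407. -323.   26.] width 61.8 armend [ 305. -379.    6.] len 116.6 yaw -151.0
A [320. 243.  26.] [374. 223.   6.] 58.0
B [431. 159.  26.] [446. 230.   6.] 71.9
C [ 408. -329.   26.] [ 306. -361.    6.] 106.7
[611.  75.  84.]
[ 593. -211.   84.]
[601. -90.  84.]
```

Candidates: A (178,210) has a hub about 32 mm wide and arm 60 mm, so it's too small. C (319,333) is about 62 mm with a 115 mm arm, so it's too big. B (228,208) is about 47 mm over corners with a 90 mm arm, which matches. B is at about (430,147) with its arm at yaw of about 78°. The crop confirms this.

I'll take a closer look at the stem first, since the arm is nearby.

>>> {"method": "servo_tool", "body": {
  "plan": [
    [[-1,-0.15,-0.65,-0.5,0,0,0],[-1,-0.15,-0.65,-0.5,0,0,0],[-1,-0.15,-0.65,-0.4,0,0,0],[-1,-0.15,-0.55,-0.4,0,0,0],[-1,0,0,0,0,0,0]]
  ]
}}

```text
t: 0.57
ee_pos: [598.2, -102.8, 227.2]
orientation: [-2.221, -2.215, 0.007]
ft_force: [-0.6, 0.1, -0.4]
width: 87.9
grasp_force: 0.0
```

Run:
```python
from h import *
o=readout.get_obs();im=vision.get_image("wrist");np.save("pics/w1.npy",im);np.save("pics/w1o.npy",o,allow_pickle=True)
cv2.imwrite("pics/w1.png",im[:,:,::-1]);W=cam("wrist",o);print(o['t'],o['ee_pos'])
u,v=proj(W,[(600,-52,100)])[0];print(u,v)
u,v=int(u),int(v);x0,y0=max(u-50,0),max(v-50,0);print(x0,y0)
c=cv2.resize(im[y0:y0+100,x0:x0+100,::-1],(600,600),interpolation=cv2.INTER_CUBIC)
cv2.imwrite("pics/w1c.png",c)
```

```text
0.5667 [ 598.19558941 -102.79566794  227.15939775]
288.1121240716703 151.90178039558842
238 101
```

View pics/w1c.png

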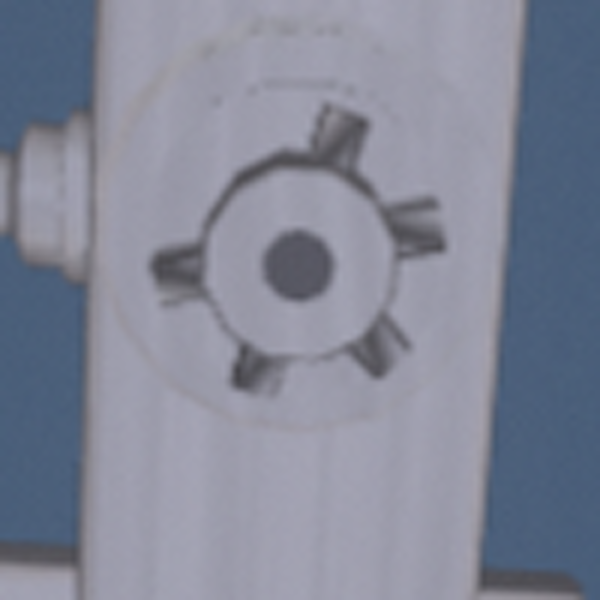

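The crop shows the stem top at crop (298,265), with splines at about (340,135), (420,227), (378,350), (258,370) and (175,272). The gap is at the upper left.

Run:
```python
from h import *
from scipy.optimize import least_squares
o=np.load("pics/w1o.npy",allow_pickle=True).item();W=cam("wrist",o)
px=lambda p:(238+p[0]/6-.4,101+p[1]/6-.4)
c=back(W,px((298,265)),100.5);print("stem",c)
S=np.array([back(W,px(p),88)[:2] for p in [(340,133),(422,225),(380,350),(258,372),(173,272)]])
off=np.radians([-60,-120,180,120,60])
f=lambda q:(q[:2]+q[3]*np.c_[np.cos(q[2]+off),np.sin(q[2]+off)]-S).ravel()
r=least_squares(f,[c[0],c[1],2.2,13]);print(r.x,np.degrees(r.x[2]),r.cost)
# bar edges
for z in [58]:
    print([back(W,px(p),z).round(1) for p in [(97,40),(82,560),(525,10),(480,550)]])
o0=None
from scipy.spatial.transform import Rotation
T0=dict(ee_pos=np.array([624.67,.04,302.08]),orientation=np.array([-2.22086,-2.2208,.00129]));W0=cam("wrist",T0)
a,b=back(W0,(263,86),102),back(W0,(252,380),102);print(a,b,np.degrees(np.arctan2(a[1]-b[1],a[0]-b[0])),np.linalg.norm(a-b))
```

```text
stem [599.50456575 -47.72819273 100.5       ]
[599.4953888  -47.83559714   2.27803252  13.1622716 ] 130.52164918103304 0.24723357949854674
[array([576.4, -26.8,  58. ]), array([572.8, -88.6,  58. ]), array([625.5, -23.7,  58. ]), array([621.8, -87.4,  58. ])]
[608.31001254  91.14723433 102.        ] [ 591.92876788 -185.34251915  102.        ] 86.60934891357532 276.97459984017127
```

>>> {"method": "servo_tool", "body": {
  "plan": [
    [[-1,-0.5,0.8,0.3,0,0,-0.4],[-1,-0.6,0.8,0.2,0,0,-0.5],[-1,-0.6,0.8,0,0,0,-0.5],[-1,-0.6,0.8,0,0,0,-0.5],[-1,-0.6,0.8,0,0,0,-0.5]]
  ]
}}

```text
t: 1.03
ee_pos: [484.2, 62.0, 251.7]
orientation: [2.443, 1.974, 0.003]
ft_force: [0.3, 1.3, 1.0]
width: 87.8
grasp_force: 0.0
```

>>> {"method": "servo_tool", "body": {
  "plan": [
    [[-1,-0.6,0.7,0,0,0,0],[-1,-0.6,0,0,0,0,0],[-1,-0.5,0,0,0,0,0],[-1,0,0,0,0,0,0]]
  ]
}}

```text
t: 1.37
ee_pos: [413.5, 89.2, 250.9]
orientation: [-2.438, -1.98, 0.003]
ft_force: [0.3, -0.4, -0.1]
width: 87.9
grasp_force: 0.0
```

Run:
```python
from h import *
o=readout.get_obs();im=vision.get_image("wrist");np.save("pics/w2.npy",im);np.save("pics/w2o.npy",o,allow_pickle=True)
W=cam("wrist",o);print(o['t'],o['ee_pos'],o['orientation'])
print(proj(W,[(430,147,26)]))
cv2.imwrite("pics/w2.png",cv2.resize(im[:,:,::-1],(800,600),interpolation=cv2.INTER_CUBIC))
```

```text
1.3667 [413.49521619  89.22445624 250.94319866] [-2.43774964 -1.97955058  0.00270715]
[[289.67157704 125.58360962]]
```

View pics/w2.png

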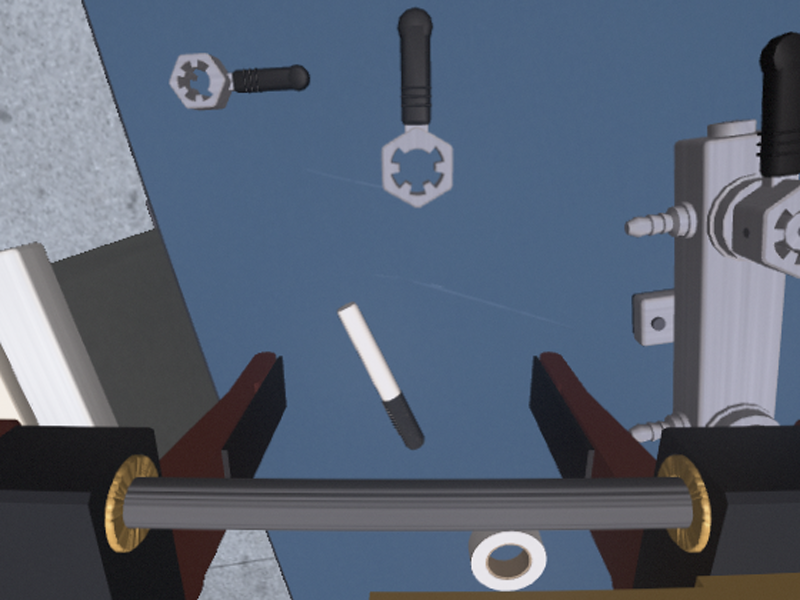

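The target hub is at (417,167) in the enlarged view. Its arm end is at (415,25), pointing almost straight up the image. The pen is at about (380,380) and the tape at (508,560), both clear of the grasp.

Run:
```python
from h import *
o=np.load("pics/w2o.npy",allow_pickle=True).item();W=cam("wrist",o);k=.7
h=back(W,(417.5*k-.2,166.5*k-.2),26)
l=back(W,(383*k,172*k),26);r=back(W,(453*k,172*k),26)
e=[back(W,(x*k,y*k),12) for x,y in [(415,24),(415.5,110)]]
print("hub",h,"flats",np.linalg.norm(l-r),(l+r)/2)
for p in e:print(p,np.linalg.norm((p-h)[:2]),np.degrees(np.arctan2(*(p-h)[1::-1])))
M=R.from_rotvec(o['orientation']).as_matrix();print("tool x yaw",np.degrees(np.arctan2(M[1,0],M[0,0])))
print("d",h-o['ee_pos'])
```

```text
hub [433.52732985 154.09921876  26.        ] flats 41.67759865673717 [433.31615135 150.73327463  26.        ]
[448.5820669  232.65287253  12.        ] 79.9832584236918 79.1508662005252
[439.28027218 186.10962065  12.        ] 32.52325590046875 79.81150931285075
tool x yaw 78.15599990785013
d [  20.03211366   64.87476252 -224.94319866]
```

>>> {"method": "servo_tool", "body": {
  "plan": [
    [[-1,0.25,0.81,-0.5,0,0,0.11],[-1,0.25,0.81,-0.5,0,0,0.11],[-1,0,0,-0.9,0,0,0],[-1,0,0,-0.9,0,0,0],[-1,0,0,-0.9,0,0,0]]
  ]
}}

```text
t: 1.83
ee_pos: [439.5, 154.2, 101.8]
orientation: [2.42, 2.0, 0.006]
ft_force: [-0.1, 0.1, -0.6]
width: 87.8
grasp_force: 0.0
```

>>> {"method": "servo_tool", "body": {
  "plan": [
    [[-1,0,0,-0.25,0,0,0],[-1,0,0,-0.2,0,0,0],[-1,0,0,0,0,0,0]]
  ]
}}

```text
t: 2.08
ee_pos: [437.7, 152.9, 84.1]
orientation: [-2.423, -2.0, 0.001]
ft_force: [-0.4, -0.5, -0.2]
width: 87.9
grasp_force: 0.0
```

>>> {"method": "servo_tool", "body": {
  "plan": [
    [[-1,-0.1,0.02,0,0,0,0],[0.05,0,0,0,0,0,0],[1,0,0,0,0,0,0],[1,0,0,0,0,0,0],[1,0,0,0,0,0,0]]
  ]
}}

```text
t: 2.5
ee_pos: [433.6, 153.8, 85.7]
orientation: [2.422, 2.0, 0.003]
ft_force: [0.2, -0.5, 1.4]
width: 64.8
grasp_force: 0.0
```

>>> {"method": "servo_tool", "body": {
  "plan": [
    [[1,0,0,0,0,0,0],[1,0,0,0,0,0,0],[1,0,0,0,0,0,0],[1,0,0,0,0,0,0],[1,0,0,0,0,0,0]]
  ]
}}

```text
t: 2.92
ee_pos: [432.9, 153.6, 84.7]
orientation: [-2.422, -2.0, 0.0]
ft_force: [-1.4, -0.3, 3.2]
width: 41.7
grasp_force: 30.0
```

>>> {"method": "servo_tool", "body": {
  "plan": [
    [[1,0,0,0.5,0,0,0],[1,0,0,0.9,0,0,0.86],[1,0,0,0.9,0,0,0.86],[1,0,0,0.7,0,0,0.86],[1,0.46,-0.56,0,0,0,0.86]]
  ]
}}

```text
t: 3.33
ee_pos: [451.5, 133.4, 209.1]
orientation: [2.087, 2.345, 0.008]
ft_force: [1.3, 0.3, -1.8]
width: 41.6
grasp_force: 30.0
```

>>> {"method": "servo_tool", "body": {
  "plan": [
    [[1,0.46,-0.56,0,0,0,0.86],[1,0.46,-0.56,0,0,0,0.86],[1,0.46,-0.56,0,0,0,0.86],[1,0.46,-0.56,0,0,0,0.86],[1,0.46,-0.56,0,0,0,0.86]]
  ]
}}

```text
t: 3.75
ee_pos: [543.7, 18.0, 204.3]
orientation: [-1.617, -2.692, 0.001]
ft_force: [0.9, 0.2, -1.4]
width: 41.5
grasp_force: 30.0
```

>>> {"method": "servo_tool", "body": {
  "plan": [
    [[1,0.46,-0.56,0,0,0,0.86],[1,0.46,-0.56,0,0,0,0.86],[1,0.46,-0.56,0,0,0,0.86],[1,0,0,0,0,0,0],[1,0,0,0,0,0,0]]
  ]
}}

```text
t: 4.17
ee_pos: [598.8, -49.0, 203.9]
orientation: [-1.314, -2.853, 0.0]
ft_force: [-1.0, 0.2, -2.0]
width: 41.7
grasp_force: 30.0
```

Run:
```python
from h import *
o=readout.get_obs();im=vision.get_image("wrist");np.save("pics/w3.npy",im);np.save("pics/w3o.npy",o,allow_pickle=True)
print(o['t'],o['ee_pos'],o['qpos'],o['ft_force'])
M=R.from_rotvec(o['orientation']).as_matrix();print("tool x yaw",np.degrees(np.arctan2(M[1,0],M[0,0])),M[2])
cv2.imwrite("pics/w3.png",cv2.resize(im[180:380,180:380,::-1],(600,600),interpolation=cv2.INTER_CUBIC))
```

```text
4.1667 [598.75152652 -49.04355734 203.92839248] [-1.01564702e-01  5.14207684e-01  1.74868779e+00  9.43973737e-05
  8.79528587e-01 -8.09185959e-01] [-0.97297801  0.15679337 -1.99870834]
tool x yaw 130.54025200809699 [ 6.51863850e-04 -5.21144973e-04 -9.99999652e-01]
```

View pics/w3.png

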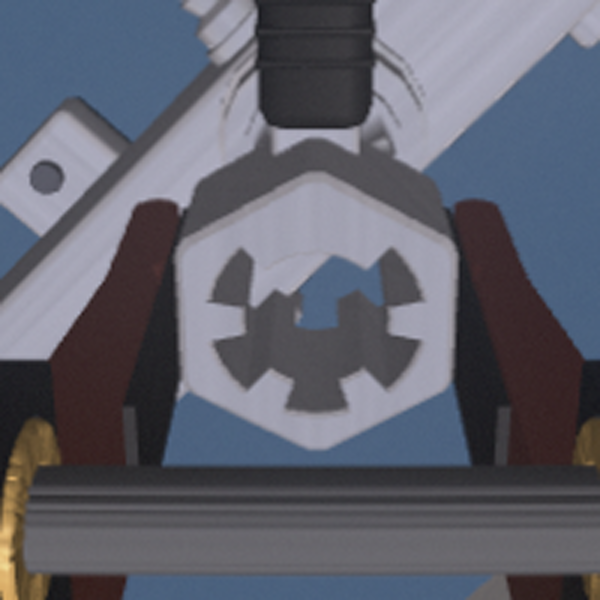

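The hub is held square, with its top-face vertices at crop (317,172) and (318,448). I'll work out the hub's offset in the tool frame.

Run:
```python
from h import *
p=vision.camera_params("wrist");H=np.array(p['hand_eye']);K=np.array([[p['fx'],0,p['cx']],[0,p['fy'],p['cy']],[0,0,1]]);D=np.array(p['D'])
def tl(q,z):
    u=cv2.undistortPoints(np.array([[[180+q[0]/3-.33,180+q[1]/3-.33]]]),K,D)[0,0];d=H[:3,:3]@[*u,1];return H[:3,3]+d*(z-H[2,3])/d[2]
V=[(317,172),(458,243),(458,382),(318,448),(182,378),(177,240)]
for z in [57.5,58.7]:
    P=np.array([tl(q,z) for q in V]);print(P.round(1).tolist(),P.mean(0),np.linalg.norm(P[0]-P[3]))
```

```text
[[23.8, 0.0, 57.5], [12.7, 20.5, 57.5], [-10.5, 21.5, 57.5], [-22.3, 0.2, 57.5], [-9.8, -20.5, 57.5], [13.2, -20.3, 57.5]] [ 1.18714028  0.21971542 57.5       ] 46.141436841096734
[[23.4, 0.0, 58.7], [12.1, 20.7, 58.7], [-11.3, 21.7, 58.7], [-23.2, 0.2, 58.7], [-10.6, -20.7, 58.7], [12.7, -20.5, 58.7]] [ 0.51985793  0.22257843 58.7       ] 46.53607588585758
```

>>> {"method": "servo_tool", "body": {
  "plan": [
    [[1,0.026,0.021,-0.2,0,0,0],[1,0,0,-0.15,0,0,0],[1,0,0,-0.07,0,0,0],[1,0,0,0,0,0,0]]
  ]
}}

```text
t: 4.55
ee_pos: [598.6, -46.3, 186.6]
orientation: [-1.308, -2.854, 0.001]
ft_force: [0.1, 0.8, -2.4]
width: 42.0
grasp_force: 30.0
```

>>> {"method": "servo_tool", "body": {
  "plan": [
    [[1,0,0,-0.025,0,0,0],[1,0,0,-0.025,0,0,0],[1,0,0,-0.025,0,0,0],[1,0,0,0,0,0,0]]
  ]
}}

```text
t: 4.88
ee_pos: [599.6, -47.1, 184.9]
orientation: [1.31, 2.855, 0.0]
ft_force: [-0.6, -0.0, -1.3]
width: 41.7
grasp_force: 30.0
```

>>> {"method": "servo_tool", "body": {
  "plan": [
    [[1,0,0,-0.025,0,0,0],[1,0,0,-0.025,0,0,0],[1,0,0,0,0,0,0]]
  ]
}}

```text
t: 5.13
ee_pos: [599.6, -47.2, 182.8]
orientation: [-1.31, -2.855, 0.0]
ft_force: [0.1, 0.2, -2.1]
width: 41.8
grasp_force: 30.0
```

>>> {"method": "servo_tool", "body": {
  "plan": [
    [[1,0,0,-0.025,0,0,0],[1,0,0,-0.025,0,0,0],[1,0,0,0,0,0,0]]
  ]
}}

```text
t: 5.38
ee_pos: [599.5, -47.1, 180.7]
orientation: [-1.31, -2.855, 0.0]
ft_force: [0.8, -0.1, -2.3]
width: 41.9
grasp_force: 30.0
```

>>> {"method": "servo_tool", "body": {
  "plan": [
    [[1,0,0,-0.025,0,0,0],[1,0,0,-0.025,0,0,0],[1,0,0,-0.02,0,0,0],[1,0,0,0,0,0,0]]
  ]
}}

```text
t: 5.72
ee_pos: [599.5, -47.1, 177.8]
orientation: [-1.31, -2.855, 0.0]
ft_force: [0.6, 0.1, -2.4]
width: 41.6
grasp_force: 30.0
```

>>> {"method": "servo_tool", "body": {
  "plan": [
    [[1,0,0,-0.02,0,0,0],[1,0,0,-0.02,0,0,0],[1,0,0,0,0,0,0]]
  ]
}}

```text
t: 5.97
ee_pos: [599.5, -47.1, 176.3]
orientation: [-1.31, -2.855, 0.0]
ft_force: [0.4, -0.1, -2.7]
width: 41.5
grasp_force: 30.0
```

>>> {"method": "servo_tool", "body": {
  "plan": [
    [[1,0,0,-0.02,0,0,0],[1,0,0,-0.02,0,0,0],[1,0,0,0,0,0,0]]
  ]
}}

```text
t: 6.22
ee_pos: [599.5, -47.1, 174.7]
orientation: [-1.31, -2.855, 0.0]
ft_force: [0.2, 0.1, -1.7]
width: 41.6
grasp_force: 30.0
```

>>> {"method": "servo_tool", "body": {
  "plan": [
    [[1,0,0,-0.02,0,0,0],[1,0,0,-0.02,0,0,0],[1,0,0,0,0,0,0]]
  ]
}}

```text
t: 6.47
ee_pos: [599.5, -47.1, 173.1]
orientation: [-1.31, -2.855, 0.0]
ft_force: [-0.1, -0.4, -1.7]
width: 42.4
grasp_force: 30.0
```

It's about 3.5 mm past the spline tops with no resistance, so the index is right. I'll keep going down with force checks.

>>> {"method": "servo_tool", "body": {
  "plan": [
    [[1,0,0,-0.025,0,0,0],[1,0,0,-0.025,0,0,0],[1,0,0,-0.025,0,0,0],[1,0,0,0,0,0,0]]
  ]
}}

```text
t: 6.8
ee_pos: [599.5, -47.1, 170.0]
orientation: [-1.31, -2.855, 0.0]
ft_force: [-0.2, 1.1, -1.7]
width: 41.3
grasp_force: 30.0
```

>>> {"method": "servo_tool", "body": {
  "plan": [
    [[1,0,0,-0.025,0,0,0],[1,0,0,-0.025,0,0,0],[1,0,0,-0.025,0,0,0],[1,0,0,0,0,0,0]]
  ]
}}

```text
t: 7.13
ee_pos: [599.5, -47.1, 167.1]
orientation: [-1.31, -2.855, 0.0]
ft_force: [-0.6, 0.5, -1.4]
width: 41.7
grasp_force: 30.0
```

>>> {"method": "servo_tool", "body": {
  "plan": [
    [[1,0,0,-0.025,0,0,0],[1,0,0,-0.025,0,0,0],[1,0,0,-0.025,0,0,0],[1,0,0,0,0,0,0]]
  ]
}}

```text
t: 7.47
ee_pos: [599.5, -47.1, 164.1]
orientation: [-1.31, -2.855, 0.0]
ft_force: [-0.1, -0.5, -2.0]
width: 41.7
grasp_force: 30.0
```

>>> {"method": "servo_tool", "body": {
  "plan": [
    [[1,0,0,-0.025,0,0,0],[1,0,0,-0.025,0,0,0],[1,0,0,0,0,0,0]]
  ]
}}

```text
t: 7.72
ee_pos: [599.5, -47.1, 162.0]
orientation: [-1.31, -2.855, 0.0]
ft_force: [-0.1, 1.0, -1.8]
width: 41.7
grasp_force: 30.0
```

>>> {"method": "servo_tool", "body": {
  "plan": [
    [[1,0,0,-0.02,0,0,0],[1,0,0,0,0,0,0]]
  ]
}}

```text
t: 7.88
ee_pos: [599.6, -47.1, 161.4]
orientation: [-1.31, -2.855, 0.0]
ft_force: [0.5, 1.1, -1.0]
width: 42.2
grasp_force: 30.0
```

>>> {"method": "servo_tool", "body": {
  "plan": [
    [[1,0,0,-0.0125,0,0,0],[1,0,0,0,0,0,0]]
  ]
}}

```text
t: 8.05
ee_pos: [599.6, -47.1, 160.9]
orientation: [-1.31, -2.855, 0.0]
ft_force: [0.0, -0.5, -1.5]
width: 41.8
grasp_force: 30.0
```

Home is expected near 160.7, so I'll use half-millimetre steps until contact.

>>> {"method": "servo_tool", "body": {
  "plan": [
    [[1,0,0,-0.0125,0,0,0],[1,0,0,0,0,0,0]]
  ]
}}

```text
t: 8.22
ee_pos: [599.7, -47.1, 160.8]
orientation: [1.31, 2.855, 0.0]
ft_force: [-1.3, 0.3, 1.8]
width: 41.9
grasp_force: 30.0
```

>>> {"method": "servo_tool", "body": {
  "plan": [
    [[1,0,0,-0.0075,0,0,0],[1,0,0,0,0,0,0]]
  ]
}}

```text
t: 8.38
ee_pos: [599.7, -47.1, 160.8]
orientation: [1.31, 2.855, 0.0]
ft_force: [-2.9, 0.3, 5.7]
width: 42.0
grasp_force: 30.0
```

Contact came at exactly the expected height, so the lever is home. I'll dwell, then turn clockwise.

>>> {"method": "servo_tool", "body": {
  "plan": [
    [[1,0,0,0,0,0,0],[1,0,0,0,0,0,0],[1,0,0,0,0,0,0],[1,0,0,0,0,0,-0.2],[1,0,0,0,0,0,-0.2]]
  ]
}}

```text
t: 8.8
ee_pos: [599.9, -47.2, 160.8]
orientation: [1.361, 2.83, 0.0]
ft_force: [-1.5, -0.0, 4.6]
width: 41.9
grasp_force: 30.0
```

>>> {"method": "servo_tool", "body": {
  "plan": [
    [[1,0,0,0,0,0,-0.3],[1,0,0,0,0,0,-0.3],[1,0,0,0,0,0,-0.3],[1,0,0,0,0,0,-0.3],[1,0,0,0,0,0,-0.3]]
  ]
}}

```text
t: 9.22
ee_pos: [599.6, -47.3, 160.7]
orientation: [1.544, 2.736, -0.001]
ft_force: [-2.6, -1.5, 6.6]
width: 42.3
grasp_force: 30.0
```

```bash
cat > st.py <<'E'
from h import *
o=readout.get_obs();M=R.from_rotvec(o['orientation']).as_matrix()
print(o['t'],o['ee_pos'].round(1),o['ft_force'].round(1),o['moment'].round(2),"yaw",np.degrees(np.arctan2(M[1,0],M[0,0])).round(1),o['width'])
E
python3 st.py
```

```text
9.2167 [599.6 -47.3 160.7] [-2.6 -1.5  6.6] [-0.15  0.54  0.19] yaw 121.1 42.30003023437625
```

>>> {"method": "servo_tool", "body": {
  "plan": [
    [[1,0,0,0,0,0,-0.4],[1,0,0,0,0,0,-0.4],[1,0,0,0,0,0,-0.4],[1,0,0,0,0,0,-0.4],[1,0,0,0,0,0,-0.4]]
  ]
}}

```text
t: 9.63
ee_pos: [599.5, -47.4, 160.8]
orientation: [1.777, 2.59, -0.001]
ft_force: [-3.5, -2.5, 7.2]
width: 41.9
grasp_force: 30.0
```

>>> {"method": "servo_tool", "body": {
  "plan": [
    [[1,0,0,0,0,0,-0.4],[1,0,0,0,0,0,-0.4],[1,0,0,0,0,0,-0.4],[1,0,0,0,0,0,-0.4],[1,0,0,0,0,0,-0.4]]
  ]
}}

```text
t: 10.05
ee_pos: [599.5, -47.5, 160.8]
orientation: [1.996, 2.426, -0.001]
ft_force: [-3.8, -3.1, 7.0]
width: 41.5
grasp_force: 30.0
```

>>> {"method": "servo_tool", "body": {
  "plan": [
    [[1,0,0,0,0,0,-0.4],[1,0,0,0,0,0,-0.4],[1,0,0,0,0,0,-0.4],[1,0,0,0,0,0,-0.4],[1,0,0,0,0,0,0]]
  ]
}}

```text
t: 10.47
ee_pos: [599.4, -47.5, 160.7]
orientation: [2.161, 2.28, -0.001]
ft_force: [-3.6, -2.3, 7.5]
width: 41.6
grasp_force: 30.0
```

```bash
python3 st.py
```

```text
10.4667 [599.4 -47.5 160.7] [-3.6 -2.3  7.5] [-0.37  0.68  0.06] yaw 93.1 41.55475971940874
```

>>> {"method": "servo_tool", "body": {
  "plan": [
    [[1,0,0,0,0,0,-0.3],[1,0,0,0,0,0,-0.3],[1,0,0,0,0,0,-0.3],[1,0,0,0,0,0,-0.2],[1,0,0,0,0,0,0]]
  ]
}}

```text
t: 10.88
ee_pos: [599.3, -47.5, 160.8]
orientation: [2.267, 2.175, -0.001]
ft_force: [-4.0, -2.7, 6.9]
width: 41.5
grasp_force: 30.0
```

```bash
python3 st.py
```

```text
10.8833 [599.3 -47.5 160.8] [-4.  -2.7  6.9] [-0.4   0.73  0.16] yaw 87.6 41.53184173807644
```

>>> {"method": "servo_tool", "body": {
  "plan": [
    [[1,0,0,0,0,0,-0.15],[1,0,0,0,0,0,-0.15],[1,0,0,0,0,0,0]]
  ]
}}

```text
t: 11.13
ee_pos: [599.3, -47.6, 160.8]
orientation: [2.295, 2.146, -0.002]
ft_force: [-4.9, -2.0, 7.2]
width: 41.9
grasp_force: 30.0
```

```bash
python3 st.py
```

```text
11.1333 [599.3 -47.6 160.8] [-4.9 -2.   7.2] [-0.37  0.8   0.17] yaw 86.2 41.87117167701944
```

>>> {"method": "servo_tool", "body": {
  "plan": [
    [[1,0,0,0,0,0,-0.15],[1,0,0,0,0,0,-0.15],[1,0,0,0,0,0,0],[1,0,0,0,0,0,0]]
  ]
}}

```text
t: 11.47
ee_pos: [599.3, -47.6, 160.8]
orientation: [2.322, 2.116, -0.002]
ft_force: [-3.4, -2.3, 8.6]
width: 42.0
grasp_force: 30.0
```

```bash
python3 st.py
python3 - <<'E'
from h import *
o=readout.get_obs();im=vision.get_image("wrist")
cv2.imwrite("pics/w4.png",cv2.resize(im[:,:,::-1],(800,600)))
E
```

```text
11.4667 [599.3 -47.6 160.8] [-3.4 -2.3  8.6] [-0.32  0.83  0.06] yaw 84.7 42.02312576410411
```

View pics/w4.png

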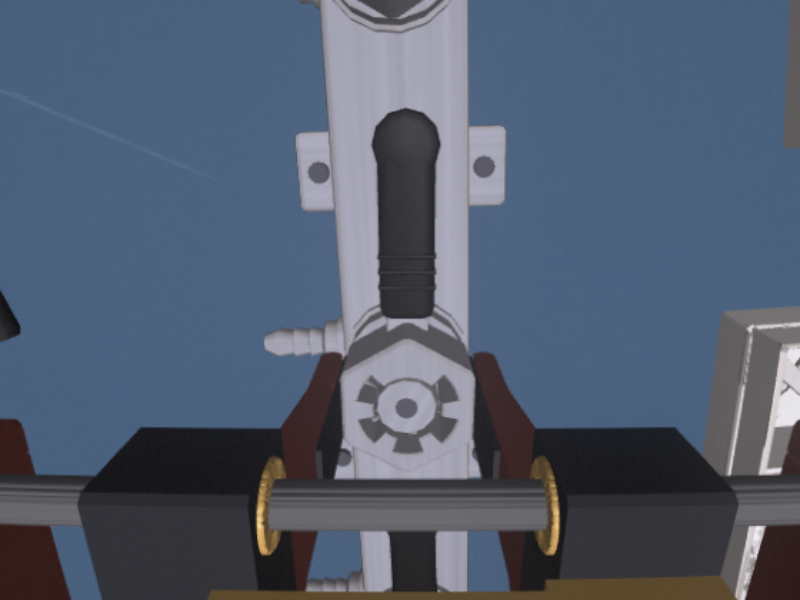

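The arm lies along the bar, with its end at (405,140) centred between the bar edges and the hub seated on the stem. I'll release and rise.

>>> {"method": "servo_tool", "body": {
  "plan": [
    [[0.05,0,0,0,0,0,0],[-0.3,0,0,0,0,0,0],[-1,0,0,0,0,0,0],[-1,0,0,0,0,0,0],[-1,0,0,0,0,0,0]]
  ]
}}

```text
t: 11.93
ee_pos: [599.8, -47.1, 160.0]
orientation: [2.322, 2.116, 0.0]
ft_force: [0.9, -0.1, 0.2]
width: 65.0
grasp_force: 0.0
```

>>> {"method": "servo_tool", "body": {
  "plan": [
    [[-1,0,0,0,0,0,0],[-1,0,0,0,0,0,0],[-1,0,0,0.1,0,0,0],[-1,0,0,0.4,0,0,0],[-1,0,0,0.8,0,0,0]]
  ]
}}

```text
t: 12.35
ee_pos: [597.6, -46.9, 209.6]
orientation: [-2.318, -2.113, 0.007]
ft_force: [-0.3, -0.6, -0.6]
width: 87.5
grasp_force: 0.0
```

>>> {"method": "servo_tool", "body": {
  "plan": [
    [[-1,0,-0.5,0.6,0,0,0],[-1,0,-0.5,0.3,0,0,0],[-1,0,0,0,0,0,0],[-1,0,0,0,0,0,0]]
  ]
}}

```text
t: 12.68
ee_pos: [599.9, -87.8, 249.1]
orientation: [2.323, 2.113, 0.002]
ft_force: [0.0, 0.4, -0.2]
width: 87.9
grasp_force: 0.0
```

```bash
python3 st.py
python3 - <<'E'
from h import *
o=readout.get_obs();im=vision.get_image("wrist");np.save("pics/w5.npy",im);np.save("pics/w5o.npy",o,allow_pickle=True)
W=cam("wrist",o);print(proj(W,[(599.5,-47.8,102),(599.5+80*np.cos(np.radians(86.6)),-47.8+80*np.sin(np.radians(86.6)),88)])*800/560)
cv2.imwrite("pics/w5.png",cv2.resize(im[:,:,::-1],(800,600)))
E
```

```text
12.6833 [599.9 -87.8 249.1] [ 0.   0.4 -0.2] [0.02 0.01 0.03] yaw 84.6 87.86935020335854
[[396.06050118 235.22251388]
 [389.20091502  52.02747428]]
```

View pics/w5.png

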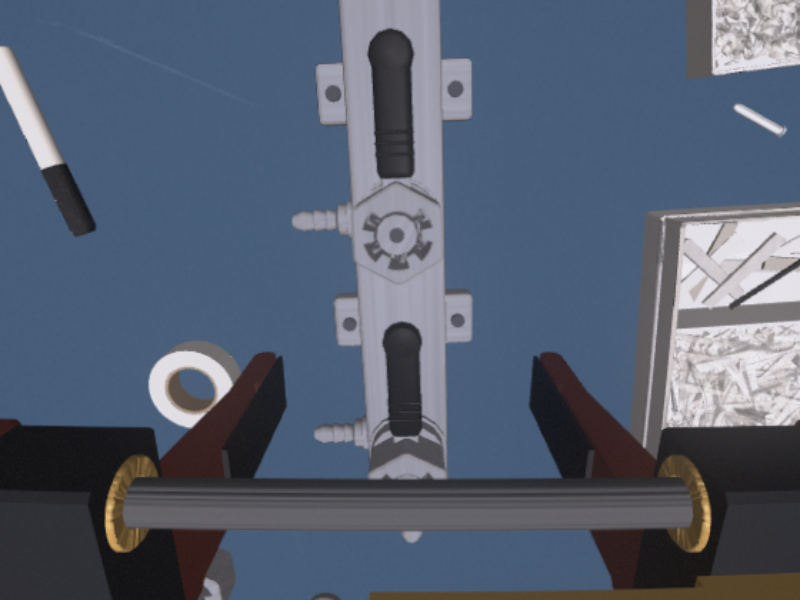

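The lever is seated with its hub at (397,235) and its arm end at (390,50), where the prediction was (389,52). It lies along the bar like its neighbours, nothing else has moved, and the gripper is clear.

```bash
python3 -c "
from workcell import close_job
print(close_job())"
```

```text
the job is handed in; nothing more can be done
None
```

The lever is fully home on the middle stem and turned shut along the bar, with the gripper released and clear; I handed the job in at about 13 s of the 72 s allowed, and no verdict came back.

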